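# Count three drainage balls into the hanging caddy

### The arm

A 6-joint arm with a two-finger parallel gripper is mounted at the origin on the work surface. World frame = base frame: x ahead of the robot, y to its left, z up, the work surface at z = 0. Lengths are in m, angles in degrees, forces in N, time in s.
With the tool pointing down it reaches from about 0.375 to 0.75 m from the base axis. Payload 9 kg.
Tool frame: the origin (TCP) lies at the very end of the fingers, on their centre line; the grasp point (between the pads) lies 19 mm behind it; z points along the fingers, y is the line along which they close (so a half turn about z gives the same grasp; the last joint's range is limited). The gripper opens to 85 mm and grips with 20 to 120 N. Pads are 22 mm wide; open, the fingers measure 114 mm over their backs; the gripper's body (76 mm by 85 mm) begins 54 mm behind the grasp point. The pads swing forward as they close: fully open they stand 13 mm farther back than shut.
Start: joints at [59.089, 5.964, 5.575, 89.605, 0, 77.527], TCP at [0.19, 0.569, 0.231] pointing down, gripper open.
Joint ranges: [-171.21, 171.21], [-48.23, 106.86], [-62.78, 66.21], [-105.2, 120.99], [-86.42, 89.51], [-180, 180]. Speed limits (degrees/s): [127.2, 127.2, 147.25, 180, 180, 180].

### API

Orientations are given as a 3x3 rotation matrix whose columns are the frame's x, y, z axes.
In Python, from workcell import robot, kin, viewer, status gives the robot as it stands. Calls block until the motion is done:
- robot.move_to(position, orientation): joint-space move of the TCP to a pose.
- robot.move_straight(position, rot=None, velocity=0.15): straight line of the TCP; rot=None keeps the orientation; velocity is the mean speed in m/s.
- robot.goto_joints(angles): joint-space move.
- robot.ungrasp() and robot.grab(f_grip=None): open the fingers fully, or close them until they stop; f_grip is the grip in N (None keeps the last).
- robot.wait(seconds).
- kin.solve_ik(position, orientation): joint angles nearest the present ones, or None.
- viewer.capture(name): name is "scene" or "side" or "wrist"; returns the picture (420x560x3 uint8, blue, green, red); there is no depth.
- viewer.camera_info(name): a dict with "intrinsics" (3x3 intrinsics, pixels), "view" (4x4, takes a point from world to camera coordinates); the wrist camera has in their place "mount" (4x4, takes a point from camera to tool coordinates, whose origin is the TCP and whose axes are the flange's). Camera axes: x right, y up, looking along -z (the intrinsics and any distortion apply to the point x, -y, -z); pixel columns grow to the right and rows downward; lengths in m; the calibration is good to about 2 mm. A picture is of the moment at which its call begins: read the wrist's pose just before it. camera_info takes no time and is no camera call.
A pose or a line that the arm cannot do raises robot.MotionError and nothing moves.
- robot.sign_off(): hands the job in; it is judged then, once.
Readings, each from a call of its own:
- status.read_time(): time.
- status.read_joint_positions(): joint angles.
- status.read_joint_velocities(): joint speeds.
- status.read_joint_efforts(): joint torques, N m.
- status.read_position(): TCP position.
- status.read_orientation(): TCP orientation.
- status.read_contact_force(): force on the tool from outside, world axes, zero at the start.
- status.read_wrist_torque(): the same for the moment, N m.
- status.read_grip_width(): opening from 0.0 (shut) to 1.0 (fully open).
- status.read_gripper_force(): force on a finger pad.
Only numpy, scipy, OpenCV 4.12 (cv2) and the standard library are available. Lean on these libraries where they do the work, as an engineer would, in place of code of your own. Each camera call takes 0.05 s, during which the arm holds its last target. There are 200 camera calls.

### The job

Lift the aluminium caddy up and off its rail by the wooden tab and stand it upright on the shelf under the ball dispenser's chute. Then turn the dispenser's paddle knob exactly three clicks clockwise (seen from above), so that three clay balls drop into the caddy and no more leave the dispenser. Leave the caddy standing there with the balls in it, the knob resting in its third click, and the other things undisturbed.

Things in the scene. Friction and masses are not known exactly. Their poses are not given: they have to be found in the camera images.
- dispenser: fixed gravity dispenser: grey column, round clear-lidded drum (112 mm across, 30 mm thick) sloping on top, black paddle knob on the lid, white open chute in front. Origin on the shelf under the drum's centre; z up, x to its back: chute and knob face -x. The drum's floor centre is 165 mm up. Its foot, 12 mm high, 130 mm wide, reaches only 30 mm ahead of the origin: below the chute is free
- chute_lip (a point): middle of the front edge of the chute's floor, where balls roll off: 88 mm ahead (-x) of the dispenser's origin, 78 mm up; underside there 75 mm up. Chute 44 mm wide, sloping 22 degrees. Balls land 30 to 75 mm ahead of the lip: have the lip over the caddy's opening, best 15 to 25 mm inside its back wall
- paddle (a joint): turn of the knob and its eight-pocket wheel, rad: 0 as found, grows clockwise seen from above the knob. Sprung detents every 45 degrees (0.785 rad): some 0.15 N m lifts it out of one, past half-way it snaps to the next; let go, it stays in the nearest. Each clockwise click drops the next ball through the hole at the drum's low side. A stop bars turning more than 0.25 rad back from 0
- paddle_grip (a point): where to grip the knob: on its axis, 60 mm from the drum's floor. z points out along the axis, 25 degrees from vertical, up and to the dispenser's front: (-0.423, 0, 0.906) in its frame. The knob is a flat bar 64 mm long (x), 14 mm thick (y), 34 mm high along z; it begins 12 mm above the lid and ends 16 mm beyond this point. The point turns with the knob
- caddy: open sheet-aluminium caddy, 94 x 110 x 60 mm (x, y, z), walls 3 mm, 0.25 kg. Origin: centre of the underside, z up. Wooden grip tab upright on its front (-x) wall: 12 mm thick (x), 50 mm wide (y), centre at x = -53 mm, top 105 mm up. Folded lip on its back wall, 90 mm wide, reaches to x = 62 mm, from 46 to 64 mm up. Starts hung upright by this lip on the rail, underside 105 mm above the shelf
- rail_stand: fixed stand: wooden foot 110 x 270 x 12 mm, two steel posts 244 mm apart in y, two 10 mm bars along y at 160 and 120 mm up. Origin: centre of the foot's underside. The caddy hangs on its -x side, square to it, anywhere along the upper bar: raise it 20 mm or more, then draw it off towards -x
- ball1_center (a point): centre of clay ball 1, terracotta, 24 mm across, 14 g; starts in the wheel, 1 pocket before the drop hole in the order of falling
- ball2_center (a point): centre of clay ball 2, terracotta, 24 mm across, 14 g; starts in the wheel, 2 pockets before the drop hole in the order of falling
- ball3_center (a point): centre of clay ball 3, terracotta, 24 mm across, 14 g; starts in the wheel, 3 pockets before the drop hole in the order of falling
- ball4_center (a point): centre of clay ball 4, terracotta, 24 mm across, 14 g; starts in the wheel, 4 pockets before the drop hole in the order of falling; must stay in the dispenser
- ball5_center (a point): centre of clay ball 5, terracotta, 24 mm across, 14 g; starts in the wheel, 5 pockets before the drop hole in the order of falling; must stay in the dispenser
- oregano_pot: white ceramic pot with an oregano plant, 110 mm across, about 150 mm high with leaves; origin under its centre; bystander
- dibber: steel dibber lying flat, 180 mm long along its x, with a wooden cross grip 60 mm wide; bystander
- funnel: dark silicone funnel standing mouth down, 90 mm across, 95 mm high; bystander
- spoon: wooden spoon lying flat, 190 mm long along its x; bystander
- jar: closed glass jar, 72 mm across, 110 mm high; bystander
- mug: blue ceramic mug, 80 mm across, 90 mm high; bystander

How it is judged:
By the outcome, as a careful person would: the job done as asked, in the order asked, and still so for the second after the job is handed in, with the robot touching nothing.
It also fails if it takes over 61 s, if anything falls off the work surface, if the arm or the gripper's body presses on something with over 40 N, if the wrist force passes 120 N, or if a joint passes its speed limit or range.

## Working session

There is one attempt and no reset: what is moved stays moved. The work goes in short steps, each a Python script; the robot and the scene stay as the last script left them, time stands still between calls to the robot, and variables do not carry over. Pictures are saved under pics/ and viewed, at most 13 in all, crops included, and the job is handed in when it is done.

```bash
mkdir -p pics; ls
python3 - <<'E'
from workcell import robot, kin, viewer, status
import cv2,numpy as np
np.set_printoptions(precision=4,suppress=True)
for n in ["scene","side","wrist"]:
    cv2.imwrite(f"pics/{n}0.png",viewer.capture(n)); print(n,viewer.camera_info(n))
print(status.read_time(),status.read_orientation())
E
```

```text
pics
scene {'intrinsics': array([[493.9858,   0.    , 272.4619],
       [  0.    , 493.9858, 203.0728],
       [  0.    ,   0.    ,   1.    ]]), 'view': array([[ 0.4431,  0.8965,  0.0019, -0.3061],
       [-0.4684,  0.2297,  0.8532,  0.1333],
       [ 0.7644, -0.3789,  0.5216, -1.9835],
       [ 0.    ,  0.    ,  0.    ,  1.    ]])}
side {'intrinsics': array([[459.5738,   0.    , 276.506 ],
       [  0.    , 459.5738, 209.4619],
       [  0.    ,   0.    ,   1.    ]]), 'view': array([[ 0.9444, -0.3284,  0.013 , -0.5628],
       [ 0.2348,  0.7017,  0.6726, -0.2588],
       [-0.2301, -0.6322,  0.7399, -1.0192],
       [ 0.    ,  0.    ,  0.    ,  1.    ]])}
wrist {'intrinsics': array([[359.5243,   0.    , 285.7077],
       [  0.    , 359.5243, 213.4348],
       [  0.    ,   0.    ,   1.    ]]), 'mount': array([[-0.0007,  0.9576,  0.2881,  0.0732],
       [ 1.    ,  0.0003,  0.0011,  0.0001],
       [ 0.001 ,  0.2881, -0.9576, -0.1425],
       [ 0.    ,  0.    ,  0.    ,  1.    ]])}
0.15 [[-0.9487  0.3163 -0.0005]
 [ 0.3163  0.9487 -0.0009]
 [ 0.0002 -0.001  -1.    ]]
```

View pics/scene0.png

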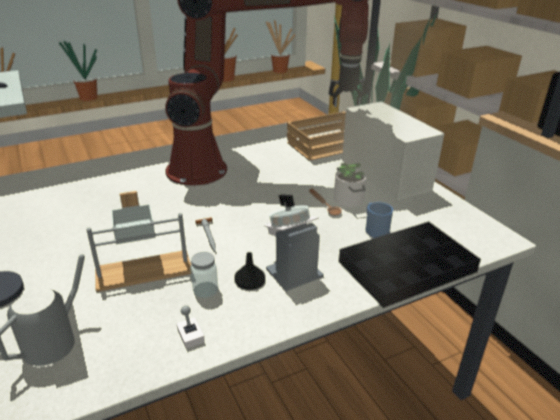

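View pics/side0.png

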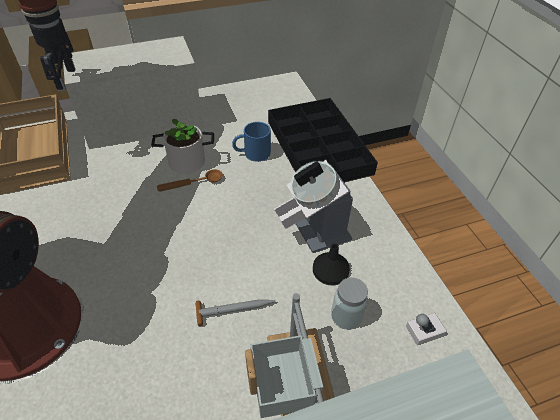

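Scene: the rail with the caddy is at left (tab ~(130,200), bar ends ~(92,232)–(183,217)), and the dispenser is at (297,250). Side: tab ~(251,370), bar ~(296,297)–(325,400), knob ~(309,175), lid ~(315,185), chute ~(290,210).

```bash
cat > h.py <<'E'
from workcell import robot, kin, viewer, status
import cv2,numpy as np
np.set_printoptions(precision=4,suppress=True)
def ray(n,uv,pose=None):
    c=viewer.camera_info(n); K=c["intrinsics"]
    if n=="wrist":
        p,R=pose; T=np.eye(4);T[:3,:3]=R;T[:3,3]=p; M=T@c["mount"]
    else: M=np.linalg.inv(c["view"])
    d=np.array([(uv[0]-K[0,2])/K[0,0],-(uv[1]-K[1,2])/K[1,1],-1])
    return M[:3,3],M[:3,:3]@d
def onz(n,uv,z,pose=None):
    o,d=ray(n,uv,pose); return o+d*(z-o[2])/d[2]
def tri(rays):
    A=0;b=0
    for o,d in rays:
        d=d/np.linalg.norm(d);P=np.eye(3)-np.outer(d,d);A=A+P;b=b+P@o
    x=np.linalg.solve(A,b); return x,[np.linalg.norm(np.cross(x-o,d/np.linalg.norm(d)))for o,d in rays]
def proj(n,X,pose=None):
    c=viewer.camera_info(n);K=c["intrinsics"]
    if n=="wrist":
        p,R=pose;T=np.eye(4);T[:3,:3]=R;T[:3,3]=p;V=np.linalg.inv(T@c["mount"])
    else:V=c["view"]
    q=V[:3,:3]@X+V[:3,3]; return np.array([K[0,2]+K[0,0]*q[0]/-q[2],K[1,2]-K[1,1]*q[1]/-q[2]])
def cam(n):
    pose=(np.array(status.read_position()),np.array(status.read_orientation()))
    return viewer.capture(n),pose
E
python3 - <<'E'
from h import *
print("rail ends scene",onz("scene",(92,232),.16),onz("scene",(183,217),.16))
print("rail near end side",onz("side",(296,297),.16))
print("tab side",onz("side",(251,350),.21),onz("side",(251,388),.21),"scene",onz("scene",(130,194),.21))
print("knob",onz("side",(309,172),.225),onz("scene",(288,199),.225),tri([ray("side",(309,172)),ray("scene",(288,200))]))
for p in [(305,262),(272,272),(322,268),(296,286)]: print("foot",p,onz("scene",p,.0))
for p in [(343,180),(326,246),(352,212)]: print(onz("side",p,.1))
for nm,p in dict(jar=(350,315),funnel=(331,270),mug=(257,150),pot=(185,160),dib0=(199,313),dib1=(275,302),spoon=(213,177)).items(): print(nm,onz("side",p,.0))
for n,box in(("scene",(240,160,130,140)),("side",(220,130,160,140))):
    I=cv2.imread(f"pics/{n}0.png");x,y,w,h=box;cv2.imwrite(f"pics/{n}c.png",cv2.resize(I[y:y+h,x:x+w],None,fx=4,fy=4,interpolation=cv2.INTER_CUBIC))
a=cv2.resize(cv2.imread("pics/scenec.png"),(520,560));b=cv2.imread("pics/sidec.png");b=cv2.resize(b,(640,560))
cv2.imwrite("pics/c.png",cv2.resize(np.hstack([a,b]),(800,386)))
E
```

```text
rail ends scene [ 0.5182 -0.4573  0.16  ] [ 0.5547 -0.2148  0.16  ]
rail near end side [ 0.5593 -0.2144  0.16  ]
tab side [ 0.439  -0.3135  0.21  ] [ 0.4204 -0.374   0.21  ] scene [ 0.4489 -0.3328  0.21  ]
knob [0.686  0.0442 0.225 ] [0.6932 0.0458 0.225 ] (array([0.6885, 0.0489, 0.2191]), [np.float64(0.0007420957837887604), np.float64(0.0007420957837887311)])
foot (305, 262) [0.7099 0.0992 0.    ]
foot (272, 272) [ 0.7082 -0.0101  0.    ]
foot (322, 268) [0.7566 0.1301 0.    ]
foot (296, 286) [ 0.7929  0.0232 -0.    ]
[0.8168 0.1095 0.1   ]
[ 0.6881 -0.0768  0.1   ]
[ 0.7904 -0.0004  0.1   ]
jar [ 0.7009 -0.2088  0.    ]
funnel [ 0.7098 -0.0811  0.    ]
mug [0.6733 0.4074 0.    ]
pot [ 0.4518  0.4317 -0.    ]
dib0 [ 0.3766 -0.0933  0.    ]
dib1 [ 0.5499 -0.1218  0.    ]
spoon [0.5143 0.3323 0.    ]
```

View pics/c.png

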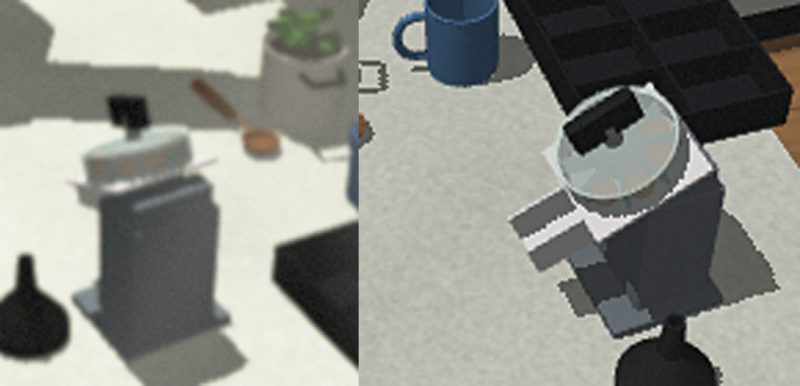

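Crop: the knob bar is at (603,122), the lid ellipse centre is ~(622,150), and the chute mouth is at (510,222)–(538,272). Next come close looks with the wrist camera, the dispenser first and then the tab.

Run:
```python
from h import *
import pickle
Rd=np.array([[-1,0,0],[0,1,0],[0,0,-1.]])
robot.move_to([.52,.04,.36],Rd)
I,p1=cam("wrist");cv2.imwrite("pics/w1.png",I)
a=np.radians(-9);xc=np.array([np.cos(a),np.sin(a),0]);z=np.array([0,0,-1.])
# tool y along caddy x; tool x = y × z
def R(y): return np.c_[np.cross(y,z),y,z]
for y in(xc,-xc):
    q=kin.solve_ik([.43,-.345,.32],R(y)); print(y,q)
pickle.dump(p1,open("p1.pkl","wb"))
print(status.read_time(),p1)
```

```text
[ 0.9877 -0.1564  0.    ] [-52.3375  -0.2328   8.5052  98.738    0.      46.6625]
[-0.9877  0.1564 -0.    ] [ -52.3375   -0.2328    8.5052   98.738     0.     -133.3375]
2.475 (array([0.52  , 0.0406, 0.3599]), array([[-1.    , -0.0008, -0.0001],
       [-0.0008,  1.    ,  0.0002],
       [ 0.0001,  0.0002, -1.    ]]))
```

View pics/w1.png

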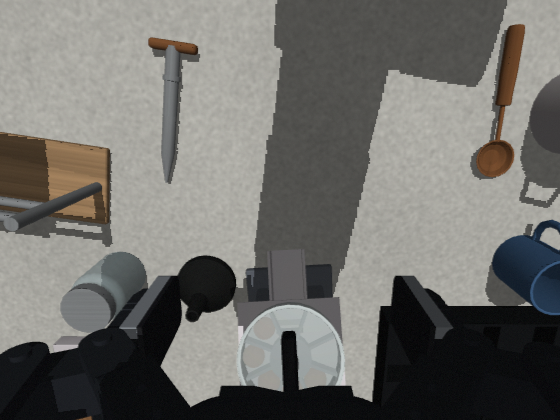

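Wrist view (up = toward robot, right = +y): chute mouth ~(270–306,250), foot front edge ~row 265 from 247 to 331, and the knob bar runs along x at column 290, rows 332–395. I'll enlarge this for edges, then take the tab look.

Run:
```python
from h import *
import pickle
I=cv2.imread("pics/w1.png")[235:405,225:355];cv2.imwrite("pics/w1c.png",cv2.resize(I,None,fx=3.5,fy=3.5,interpolation=cv2.INTER_CUBIC))
a=np.radians(-9);y=np.array([np.cos(a),np.sin(a),0]);z=np.array([0,0,-1.])
R=np.c_[np.cross(y,z),y,z]
robot.move_to([.43,-.345,.32],R)
I,p=cam("wrist");cv2.imwrite("pics/w2.png",I);pickle.dump(p,open("p2.pkl","wb"));print(status.read_time(),p)
```

```text
4.0 (array([ 0.4306, -0.3443,  0.3203]), array([[ 0.1542,  0.988 ,  0.0004],
       [ 0.988 , -0.1542, -0.0001],
       [-0.    ,  0.0004, -1.    ]]))
```

View pics/w1c.png

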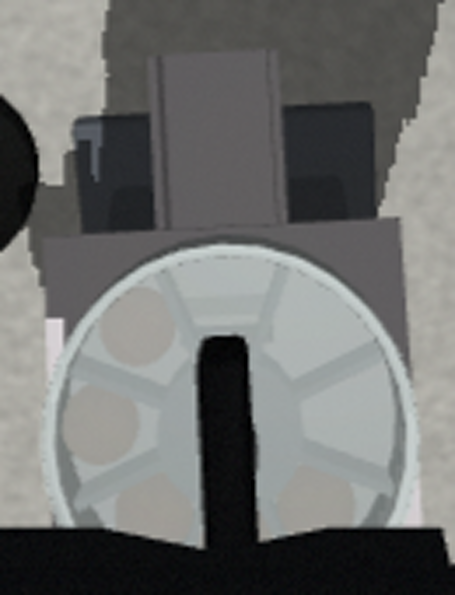

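View pics/w2.png

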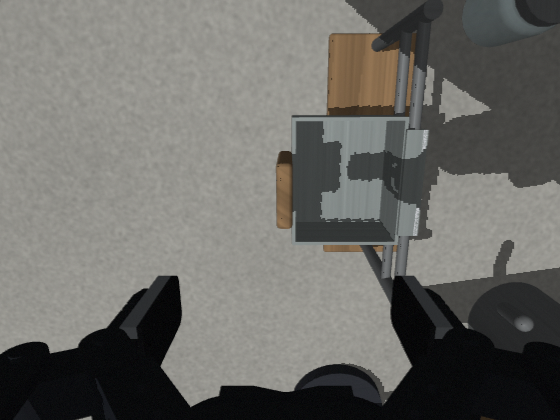

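w1c: foot front corners (74,118),(373,102), chute mouth (149,57)–(275,50), knob front end (222,338); the balls sit in the left pockets with the front pocket empty. w2: tab top ~(277–292, 152–228), caddy rim corners (293,117),(293,243), and the tool's yaw looks right.

Run:
```python
from h import *
import pickle
p1=pickle.load(open("p1.pkl","rb"));p2=pickle.load(open("p2.pkl","rb"))
c=lambda u,v:(225+u/3.5,235+v/3.5)
W=lambda q,z:onz("wrist",q,z,p1)
f0,f1=W(c(74,118),.012),W(c(373,102),.012);print("foot",f0,f1,f1-f0,np.degrees(np.arctan2(-(f1-f0)[0],(f1-f0)[1])))
l0,l1=W(c(149,57),.088),W(c(275,50),.088);print("chute wall tops @.088",l0,l1,l1-l0)
l0,l1=W(c(163,55),.078),W(c(270,50),.078);print("floor",l0,l1,(l0+l1)/2)
k=W(c(222,338),.25);print("knob front top",k,W(c(222,338),.22))
b0,b1=W(c(42,240),.135),W(c(402,218),.135);print("body",b0,b1,np.degrees(np.arctan2(-(b1-b0)[0],(b1-b0)[1])))
# drum lid rim front/ left / right
for q in((230,243),(42,420),(412,410)): print("rim",W(c(*q),.185))
V=lambda q,z:onz("wrist",q,z,p2)
for q in((277,152),(292,152),(277,228),(292,228)):print("tab",V(q,.21))
e0,e1=V((293,117),.165),V((293,243),.165);print("rim",e0,e1,e1-e0)
# colour mask of tab
I=cv2.imread("pics/w2.png");h=cv2.cvtColor(I,cv2.COLOR_BGR2HSV)
m=cv2.inRange(h,(5,70,60),(25,255,255));n,L,S,C=cv2.connectedComponentsWithStats(m)
for s,cc in zip(S[1:],C[1:]):
    if s[4]>200:print(s,cc)
```

```text
foot [ 0.6814 -0.0188  0.012 ] [0.6738 0.1087 0.012 ] [-0.0076  0.1275  0.    ] 3.408968335549548
chute wall tops @.088 [0.6211 0.0179 0.088 ] [0.6184 0.0627 0.088 ] [-0.0027  0.0448  0.    ]
floor [0.6245 0.0225 0.078 ] [0.6225 0.0614 0.078 ] [0.6235 0.0419 0.078 ]
knob front top [0.6233 0.043  0.25  ] [0.6444 0.0432 0.22  ]
body [ 0.6666 -0.0157  0.135 ] [0.6582 0.1028 0.135 ] 4.013223189658319
rim [0.6375 0.0457 0.185 ]
rim [ 0.6975 -0.0104  0.185 ]
rim [0.6938 0.1002 0.185 ]
tab [ 0.4312 -0.3019  0.21  ]
tab [ 0.4415 -0.3035  0.21  ]
tab [ 0.4221 -0.3573  0.21  ]
tab [ 0.4331 -0.359   0.21  ]
rim [ 0.4463 -0.2818  0.165 ] [ 0.4302 -0.3887  0.165 ] [-0.0161 -0.1069  0.    ]
[ 327   33   72   82 5081] [361.0305  74.6129]
[406  33  10  83 328] [410.1646  73.1921]
[ 276  152   16   77 1000] [283.838 194.492]
[324 245  39   7 262] [342.374  248.0496]
```

```bash
cat >> h.py <<'E'
def Rdown(yaw):
    a=np.radians(yaw);y=np.array([np.cos(a),np.sin(a),0]);z=np.array([0,0,-1.])
    return np.c_[np.cross(y,z),y,z]
YD=3.7;XD=np.array([np.cos(np.radians(YD)),np.sin(np.radians(YD)),0]);O=np.array([.709,.047,0])
E
python3 - <<'E'
from h import *
R=Rdown(-8.6);t=np.array([.4323,-.3333,0]);xc=R[:,1]
robot.move_straight(t+[0,0,.24],R,.2)
robot.move_straight(t+[0,0,.173],R,.12)
print(status.read_contact_force())
robot.grab(60)
print(status.read_grip_width(),status.read_gripper_force(),status.read_contact_force(),status.read_position())
robot.move_straight(t+[0,0,.173+.032],R,.08)
robot.move_straight(t+[0,0,.173+.034]-.07*xc,R,.12)
print(status.read_time(),status.read_contact_force())
I,p=cam("side");cv2.imwrite("pics/s1.png",cv2.resize(I[200:420,180:380],None,fx=2.7,fy=2.7))
E
```

```text
[-0.5467  0.3856  0.7757]
0.13152500699946265 59.44055914878845 [-7.7867  2.4908  5.3838] [ 0.4314 -0.3332  0.1735]
7.2167 [-0.3829  0.7741 -3.2813]
```

View pics/s1.png

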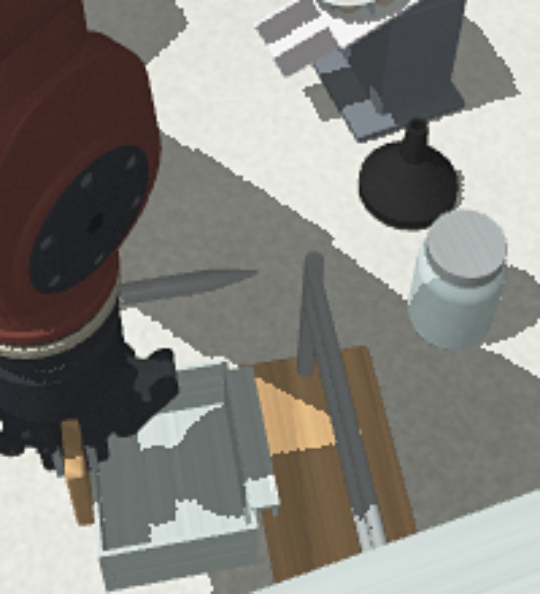

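The caddy is off the rail, level, and held by the tab. Next I carry it to in front of the chute and take a look.

Run:
```python
from h import *
p=np.array(status.read_position());R=Rdown(-8.6)
robot.move_straight([p[0],p[1],.25],R,.15)
R=Rdown(YD);pre=O-XD*.245
robot.move_to([pre[0],pre[1],.25],R)
print(status.read_position(),status.read_joint_positions())
robot.move_straight([pre[0],pre[1],.073],R,.15)
print(status.read_time(),status.read_contact_force(),status.read_position())
I,p=cam("side");cv2.imwrite("pics/s2.png",cv2.resize(I[130:290,200:380],None,fx=3.3,fy=3.3))
```

```text
[0.4646 0.0304 0.2497] [-12.4099 -17.2876 -14.361   92.941   -0.0175  73.9517]
10.4083 [ 0.2895 -0.5759 -2.3601] [0.4652 0.031  0.074 ]
```

View pics/s2.png

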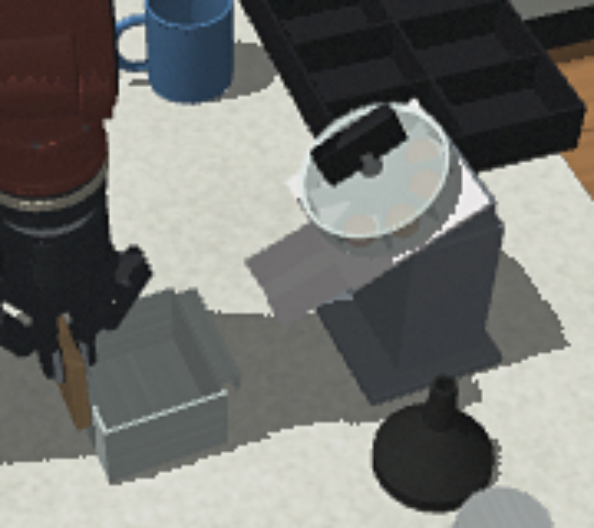

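The caddy is level just in front of the chute, rim near corners at crop (97,410) and (228,388). Checking its lateral alignment.

Run:
```python
from h import *
p=np.array(status.read_position());YV=np.array([-XD[1],XD[0],0])
for q in((97,410),(228,388)):
    w=onz("side",(200+q[0]/3.3,130+q[1]/3.3),.065)
    print(w,"rel O",(w-O)@XD,(w-O)@YV,"rel tcp",(w-p)@XD,(w-p)@YV)
for q in((247,263),(278,318)):
    w=onz("side",(200+q[0]/3.3,130+q[1]/3.3),.088); print("lip",(w-O)@XD,(w-O)@YV)
```

```text
[ 0.4769 -0.0029  0.065 ] rel O -0.23481321201401148 -0.03484970267468661 rel tcp 0.009493958581206198 -0.034635466986110405
[ 0.5715 -0.014   0.065 ] rel O -0.14115057934284717 -0.052009519808108154 rel tcp 0.10315659125237049 -0.05179528411953196
lip -0.08969253084149051 0.035946436099904056
lip -0.08969988078264553 -0.02270609704296714
```

Run:
```python
from h import *
I,p=cam("wrist");print(p);cv2.imwrite("pics/w3.png",I)
```

```text
(array([0.4652, 0.031 , 0.074 ]), array([[-0.0646,  0.9979,  0.0016],
       [ 0.9979,  0.0646, -0.0004],
       [-0.0005,  0.0015, -1.    ]]))
```

View pics/w3.png

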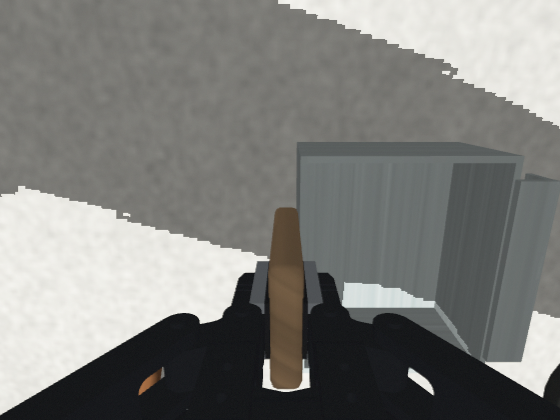

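The wrist view shows the caddy square to the tool (rim far edge flat at row 142), so my side corner was misread. Its near-rim line actually runs (103,431)–(228,390).

Run:
```python
from h import *
import pickle
p=(np.array([0.4652,.031,.074]),np.array([[-.0646,.9979,.0016],[.9979,.0646,-.0004],[-.0005,.0015,-1]]))
YV=np.array([-XD[1],XD[0],0])
for q,z in(((297,142),.066),((286,208),.111),((286,388),.111),((462,142),.066)):
    w=onz("wrist",q,z,p); print(q,"rel tcp",(w-p[0])@XD,(w-p[0])@YV,"rel O",(w-O)@XD,(w-O)@YV)
w=onz("side",(200+103/3.3,130+431/3.3),.065);print((w-p[0])@XD,(w-p[0])@YV)
```

```text
(297, 142) rel tcp 0.004971818330498008 0.05889398982208894 rel O -0.23935252633630652 0.05866031668180523
(286, 208) rel tcp 0.00041330019059444703 0.04349179940801792 rel O -0.2439110444762101 0.04325812626773421
(286, 388) rel tcp 0.00038957633191572406 -0.02386460866377332 rel O -0.2439347683348888 -0.024098281804057025
(462, 142) rel tcp 0.07303086604386659 0.05885740860975807 rel O -0.17129347862293795 0.058623735469474365
0.00744869988026306 -0.05359103438145592
```

Run:
```python
from h import *
R=Rdown(YD);t=O-XD*.165
robot.move_straight([t[0],t[1],.073],R,.12)
print(status.read_contact_force(),status.read_position())
robot.move_straight([t[0],t[1],.0685],R,.03)
print(status.read_contact_force())
for z in(.0675,.0665,.0655):
    if status.read_contact_force()[2]>3: break
    robot.move_straight([t[0],t[1],z],R,.02); print(z,status.read_contact_force(),status.read_position())
robot.ungrasp()
robot.wait(.2);print(status.read_contact_force())
robot.move_straight([t[0],t[1],.135],R,.15)
b=t-XD*.04
robot.move_straight([b[0],b[1],.30],R,.25)
print(status.read_time())
s,_=cam("side");w,p=cam("wrist")
cv2.imwrite("pics/s4.png",cv2.resize(s[130:290,200:380],None,fx=3.3,fy=3.3))
print(status.read_joint_positions())
# knob IK options
zt=np.array([.423*XD[0],.423*XD[1],-.906]);zt/=np.linalg.norm(zt)
YV=np.array([-XD[1],XD[0],0])
K=O+[0,0,.165]-zt*.050
for s in(1,-1):
    y=s*YV
    for d in(0,45,90,135,140):
        a=np.radians(d);x=np.cross(y,zt);yy=np.cos(a)*y-np.sin(a)*x*0+np.sin(a)*np.cross(zt,y)
        print(s,d,kin.solve_ik(K,np.c_[np.cross(yy,zt),yy,zt]))
```

```text
[-0.1393  0.5797 -2.4817] [0.5438 0.0364 0.0729]
[-0.0046 -1.0226  2.4392]
0.0675 [-4.4317  0.9702 11.3013] [0.5446 0.0363 0.0689]
[ 0.2452  0.4171 -0.4733]
14.2083
[-11.0223  -8.8073  -2.0226  96.9832  -0.0022  75.2798]
1 0 [ -9.5374 -10.8685 -17.2477  59.1799   5.5591 -12.0325]
1 45 [ -9.5374 -10.8685 -17.2477  59.1799   5.5591  32.9675]
1 90 [ -9.5374 -10.8685 -17.2477  59.1799   5.5591  77.9675]
1 135 [ -9.5374 -10.8685 -17.2477  59.1799   5.5591 122.9675]
1 140 [ -9.5374 -10.8685 -17.2477  59.1799   5.5591 127.9675]
-1 0 [ -9.5374 -10.8685 -17.2477  59.1799   5.5591 167.9675]
-1 45 [  -9.5374  -10.8685  -17.2477   59.1799    5.5591 -147.0325]
-1 90 [  -9.5374  -10.8685  -17.2477   59.1799    5.5591 -102.0325]
-1 135 [ -9.5374 -10.8685 -17.2477  59.1799   5.5591 -57.0325]
-1 140 [ -9.5374 -10.8685 -17.2477  59.1799   5.5591 -52.0325]
```

View pics/s4.png

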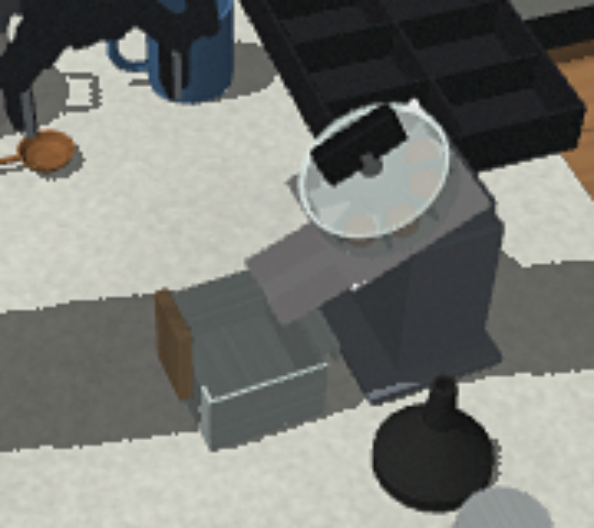

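The caddy stands upright with the lip over its opening. Next I grip the knob and make the first click.

```bash
cat >> h.py <<'E'
ZT=np.array([.423*XD[0],.423*XD[1],-.906]);ZT/=np.linalg.norm(ZT)
YV=np.array([-XD[1],XD[0],0])
RK=np.c_[np.cross(YV,ZT),YV,ZT]
KF=O+[0,0,.165]
E
python3 - <<'E'
from h import *
robot.move_to(KF-ZT*.13,RK)
robot.move_straight(KF-ZT*.047,RK,.1)
print(status.read_time(),status.read_contact_force(),status.read_position())
robot.grab(50);robot.wait(.2)
print(status.read_grip_width(),status.read_contact_force(),status.read_wrist_torque(),status.read_position(),status.read_joint_positions())
q=np.array(status.read_joint_positions());q0=q.copy()
for d in(15,30,45):
    q[5]=q0[5]+d;robot.goto_joints(q);print(d,status.read_contact_force(),status.read_wrist_torque(),status.read_position())
robot.wait(.8);print(status.read_contact_force(),status.read_wrist_torque(),status.read_joint_positions(),status.read_time())
s,_=cam("side");cv2.imwrite("pics/s5.png",cv2.resize(s[130:290,200:380],None,fx=3.3,fy=3.3))
E
```

```text
16.6667 [-0.5474  0.277   0.5905] [0.6895 0.0457 0.2086]
0.154505160127701 [-3.4076 -4.9374  2.6932] [-0.8849  0.6993 -0.4552] [0.6892 0.0451 0.2078] [ -9.5308 -10.6392 -17.3026  58.8768   5.4942 -12.0048]
15 [-1.4724 -1.6664  1.7676] [-0.2772  0.5585  0.0082] [0.6892 0.0453 0.2079]
30 [-0.5593  1.5308  1.9809] [ 0.2525  0.39   -0.1876] [0.6893 0.0455 0.2079]
45 [1.5738 2.2897 0.1764] [0.4817 0.136  0.0459] [0.6894 0.0456 0.208 ]
[2.2406 4.3037 0.6552] [ 0.9104 -0.1434  0.4107] [ -9.512  -10.6385 -17.2961  58.8643   5.5364  32.9149] 19.3917
```

View pics/s5.png

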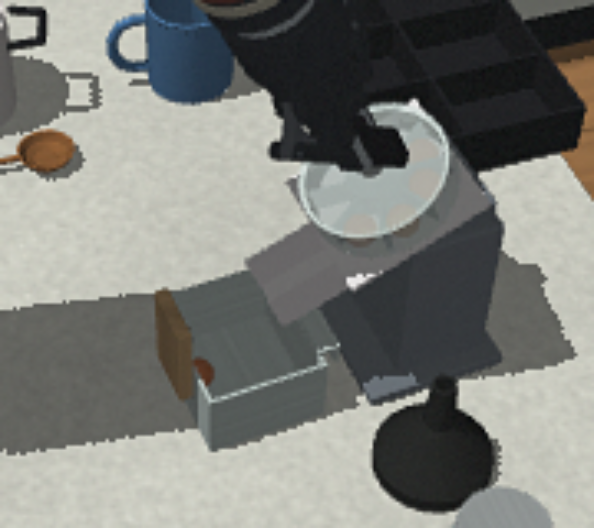

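Ball 1 is in the caddy (seen at (203,372)), and forces are small. Continuing with clicks two and three.

Run:
```python
from h import *
q=np.array(status.read_joint_positions());q[5]=-12.03
ax=lambda:round(float(np.dot(status.read_wrist_torque(),ZT)),3)
print(ax())
for d in(67.5,90,112.5,135):
    q[5]=-12.03+d;robot.goto_joints(q);print(d,status.read_contact_force(),ax())
    if d in(90,135): robot.wait(1.0);print(ax())
robot.ungrasp();robot.wait(.2);print(status.read_contact_force())
p=np.array(status.read_position());robot.move_straight(p-ZT*.09,None,.15)
p=np.array(status.read_position());robot.move_straight(p+[-.12,0,.06],None,.25)
print(status.read_time())
s,_=cam("side");cv2.imwrite("pics/s6.png",cv2.resize(s[130:290,200:380],None,fx=3.3,fy=3.3))
w,p=cam("wrist");cv2.imwrite("pics/w6.png",w)
```

```text
-0.004
67.5 [ 4.4584  5.2451 -0.7754] 0.132
90 [ 5.698   4.6472 -0.1373] 0.15
0.104
112.5 [10.0024  4.8019 -2.0986] 0.051
135 [ 9.6266  4.6176 -1.3655] 0.163
0.085
[ 0.7081 -0.4666 -0.641 ]
25.625
```

View pics/s6.png

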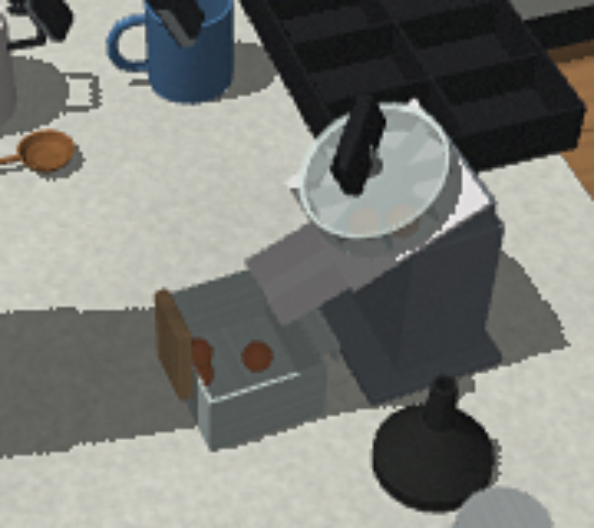

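Three balls lie in the upright caddy ((201,350), (207,372), (257,356)). Two balls remain in the drum at (365,220) and (405,218), and the knob bar sits at the 135° position. The arm is clear.

```bash
python3 -c "
from workcell import robot
print(robot.sign_off())"
```

```text
the job is handed in; nothing more can be done
None
```

I handed the job in at about 26 s of the 61 s allowed: the caddy stands upright under the chute with three balls in it, the knob rests in its third click, two balls remain in the dispenser, and I saw nothing else disturbed.

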